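# Seat an offcut in the jig and throw the toggle clamp

### The job

Using only the fingertips, push the timber offcut lying in the channel of the clamping jig along the board until its end butts against the stop, then flip the clamp's ball-ended lever over past its centre so that it snaps shut and its rubber pad holds the offcut down. Push things only: do not lift the offcut off the board, and leave the sanding block, masking tape and marker where they are. Finish with the gripper clear of everything.

Things in the scene. Friction and masses are not known exactly. Their poses are not given: they have to be found in the camera images.
- jig: Clamping jig fixed to the bench: plywood board 300 x 110 x 12 mm; origin at the centre of its underside, x along the board from the open end of the channel to the stop and clamp, z up. Two wooden rails along x (6 mm above the board, x = -140 to 30 mm, inner faces at y = -26 and 26 mm) form a channel that ends at a wooden stop (16 mm above the board, 80 mm wide, 14 mm thick).
- jig_stop (a point): Centre of the stop's face that looks at the channel, at the level of the board's top (30, 0, 12 mm in the jig's frame); axes as the jig's.
- work: The offcut: plain wooden block 45 x 70 x 22 mm, about 35 g, loose on the board in the channel, its end 40 to 80 mm short of the stop. Origin at the centre of its underside, z up, y along its 70 mm length, which lies along the channel. Seated, its origin is 35 mm from the stop's face.
- clamp_knob (a point): Centre of the black ball (28 mm diameter) ending the clamp lever, 110 mm from the pivot on a 10 mm steel rod, at y = 0 of the jig. Open, the lever leans 0.35 rad from upright away from the channel (jig +x): ball at x = 123 mm, z = 155 mm of the jig; shut, it leans 0.85 rad towards the channel (jig -x): ball at x = 2 mm, z = 125 mm.
- clamp_lever (a joint): Angle of the clamp lever in rad: 0 open, growing as the ball swings over towards the channel. An over-centre spring holds it at either end; it balances at about 0.6, leaning 0.25 rad towards the channel. Starting it from open takes 4 to 7 N at the ball, then less up to the balance point; beyond, it snaps over by itself. Shut on the seated offcut it reads about 1.20, with nothing under the pad 1.24, its end.
- clamp_pivot (a point): Axis of the clamp lever (parallel to the jig's y), between two steel cheeks beyond the stop; x = 85, y = 0, z = 52 mm in the jig's frame; the cheeks reach up to z = 64 mm. Rigid with the lever, a hold-down arm 88 mm long with an 18 mm rubber pad stands up when open; when shut it lies over the stop and the pad presses with about 5 N on the offcut, 22 mm in front of the stop.
- sanding_block: Bystander: cork sanding block, 57 x 87 x 29 mm, loose on the bench beside the jig (jig +y side); origin at the centre of its underside.
- masking_tape: Bystander: roll of masking tape lying flat, 100 mm across, 25 mm high, loose on the bench beside the jig (jig +y side); origin at the centre of its underside.
- marker: Bystander: marker pen lying on the bench beside the jig (jig -y side), 17 x 135 x 16 mm; origin at the centre of its underside, y along its length.
There are look-alikes about, which are no part of the job. What is shaped like the work but blue or pink is not meant.

How it is judged:
By the outcome, as a careful person would: the job done as asked, in the order asked, and still so for the second after the job is handed in, with the robot touching nothing.
It also fails if it takes over 51 s, if anything falls off the work surface, if the arm or the gripper's body presses on something with over 40 N, if the wrist force passes 120 N, or if a joint passes its speed limit or range.

### The arm

A 6-joint arm with a two-finger parallel gripper is mounted at the origin on a cart in front of the work surface, level with it; the furniture and walls round the work are solid. World frame = base frame: x ahead of the robot, y to its left, z up, the work surface at z = 0. Lengths are in m, angles in rad, forces in N, time in s.
With the tool pointing down it reaches from about 0.3 to 0.85 m from the base axis. Payload 4.2 kg.
Tool frame: the origin (TCP) lies between the finger pads; the fingertips stand nose_length ahead of it and the grasp point (between the pads) lies 6 mm ahead of it (nose_length is the distance from the TCP to the fingertips, in m); z points along the fingers, y is the direction in which the jaws open and shut (so a half turn about z gives the same grasp; the last joint's range is limited). The gripper opens to 91 mm and grips with 3 to 60 N. Pads are 32 mm wide; open, the fingers measure 118 mm over their backs; the gripper's body (76 mm by 178 mm) begins 60 mm behind the grasp point.
Start: joints at [-1.196, 0.32, 1.565, -0, 1.257, -0.02], TCP at [0.221, -0.531, 0.239] pointing down, gripper open.
Joint ranges: [-3.11, 3.11], [-0.84, 2.01], [0.21, 2.61], [-1.34, 4.49], [0.05, 2.63], [-2.56, 2.56]. Speed limits (rad/s): [2.57, 2.57, 3.14, 3.14, 3.14, 3.14].

### API

Orientations are given as [roll, pitch, yaw] about the fixed x, y, z axes, in that order (R = Rz(yaw) Ry(pitch) Rx(roll)).
In Python, from workcell import * gives the robot as it stands. The module is installed in compiled form; this text tells all that it offers.
- The arm moves only by the tool jog_arm, never from a script. Its argument "plan" is a list of rows, each an object of numbers: "x", "y", "z": the shift along the tool's x, y, z in cm; "roll": the turn about the tool's z in degrees; "fingers": the opening, from 0 (shut) to 1 (fully open). In form: [{"x": .., "y": .., "z": .., "roll": .., "fingers": ..}, ...]. A call has 1 to 20 rows; each row is the pose to reach, as a shift and turn from the pose commanded when the call began, along the tool's axes at that moment; what a row does not reach only later rows make up. A row lasts 1/12 s, in which the tool goes at most 41.7 mm and 7.16 degrees, less where a joint would pass 70% of its speed; a pose out of reach is approached as far as the arm can. A call with a gripper value outside its range is refused whole. The fingers move at their own pace and stop on an object; "force" is the grip in N (left out, the last holds). Time passes only in rows, so rows that repeat a pose let the fingers close. It gives the time, the measured TCP pose, the force and the opening at its end, in the units of the state.
- sense(): the state, without advancing time (a new reading comes with each control period).
- capture(name): name is "side" or "top"; returns (picture, depth): 384x512x3 uint8, red, green, blue; 384x512 float32, m along the optical axis (not along the pixel's ray), 0 where there is no reading.
- camera_model(name): a dict with "camera_matrix" (3x3 intrinsics, pixels), "view" (4x4, takes a point from world to camera coordinates). Camera axes: x right, y up, looking along -z (the intrinsics and any distortion apply to the point x, -y, -z); pixel columns grow to the right and rows downward; lengths in m; the calibration is good to about 2 mm. A picture is of the moment at which its call begins. camera_model takes no time and is no camera call.
- sign_off(): hands the job in, once; it reports no verdict.
The state is a dict: "time": time; "q": joint angles; "qd": joint speeds; "tau": joint torques, N m; "eef_pos": TCP position; "tcp_rot": TCP orientation; "contact_force": force on the tool from outside, world axes, zero at the start; "torque": the same for the moment, N m; "grip_width": finger opening in m.
Only numpy, scipy, OpenCV 4.12 (cv2) and the standard library are available. Lean on these libraries where they do the work, as an engineer would, in place of code of your own. Each camera call takes 0.05 s, during which the arm holds its last target. There are 200 camera calls.

## Working session

There is one attempt and no reset: what is moved stays moved. The work goes in short steps, Python scripts to look and compute and a tool call to move; the robot and the scene stay as the last step left them, time stands still between calls to the robot, and variables do not carry over. Pictures are saved under pics/ and viewed, about 8 in all and at most 12, crops included, and the job is handed in when it is done.

Besides the shell and the picture viewer there is one more tool, called after "Call:" by a JSON object that holds its "name" and its "arguments", one argument or row to a line. jog_arm: Moves the arm, as the interface text tells. Its arguments: {"type":"object","properties":{"plan":{"type":"array"},"force":{"type":"number"}},"required":["plan"]}

```bash
mkdir -p pics
cat > h.py <<'E'
from workcell import *
import numpy as np, cv2
def world(name,depth,uv):
    m=camera_model(name);K=np.array(m["camera_matrix"]);V=np.array(m["view"])
    uv=np.atleast_2d(uv).astype(float);out=[]
    for u,v in uv:
        d=depth[int(round(v)),int(round(u))]
        p=np.array([(u-K[0,2])/K[0,0]*d,-(v-K[1,2])/K[1,1]*d,-d,1])
        out.append((np.linalg.inv(V)@p)[:3])
    return np.array(out)
def cloud(name,depth):
    m=camera_model(name);K=np.array(m["camera_matrix"]);V=np.array(m["view"])
    v,u=np.mgrid[:depth.shape[0],:depth.shape[1]]
    P=np.stack([(u-K[0,2])/K[0,0]*depth,-(v-K[1,2])/K[1,1]*depth,-depth,np.ones_like(depth)],-1)
    return (P@np.linalg.inv(V).T)[...,:3]
def proj(name,P):
    m=camera_model(name);K=np.array(m["camera_matrix"]);V=np.array(m["view"])
    c=np.c_[np.atleast_2d(P),np.ones(len(np.atleast_2d(P)))]@V.T
    return np.c_[K[0,0]*c[:,0]/-c[:,2]+K[0,2],K[1,1]*-c[:,1]/-c[:,2]+K[1,2]]
E
python3 - <<'E'
from h import *
for n in("top","side"):
    p,d=capture(n);np.savez(f"{n}0.npz",p=p,d=d);cv2.imwrite(f"pics/{n}0.png",p[...,::-1]);print({k:np.round(v,3).tolist() if not isinstance(v,str) else v for k,v in camera_model(n).items()})
s=sense();print(s)
E
```

```text
{'camera_matrix': [[366.396, 0.0, 254.707], [0.0, 366.396, 191.049], [0.0, 0.0, 1.0]], 'view': [[0.059, -0.998, -0.004, -0.035], [0.975, 0.057, 0.216, -0.602], [-0.216, -0.017, 0.976, -0.819], [0.0, 0.0, 0.0, 1.0]]}
{'camera_matrix': [[352.589, 0.0, 259.333], [0.0, 352.589, 190.681], [0.0, 0.0, 1.0]], 'view': [[0.998, -0.06, -0.027, -0.582], [0.051, 0.441, 0.896, -0.16], [-0.041, -0.896, 0.443, -0.885], [0.0, 0.0, 0.0, 1.0]]}
{'time': 0.1, 'q': array([-1.19597431e+00,  3.20245493e-01,  1.56553868e+00, -2.29075096e-05,
        1.25741159e+00, -2.00054354e-02]), 'qd': array([-0.00066999, -0.0031477 , -0.00480236,  0.00060673,  0.00012403,
       -0.00122488]), 'tau': array([-6.72286151e-04, -4.13334203e+01, -2.32509577e+01,  7.27596832e-02,
        4.21799545e-02, -5.52831193e-05]), 'eef_pos': array([ 0.22101527, -0.53038487,  0.23820139]), 'tcp_rot': array([-3.13998943e+00, -1.02925314e-05,  3.94834526e-01]), 'contact_force': array([ 0.45176457,  0.4932713 , -0.59935857]), 'torque': array([-0.00219344, -0.01145174, -0.02813575]), 'grip_width': 0.09078236100565518}
```

View pics/top0.png

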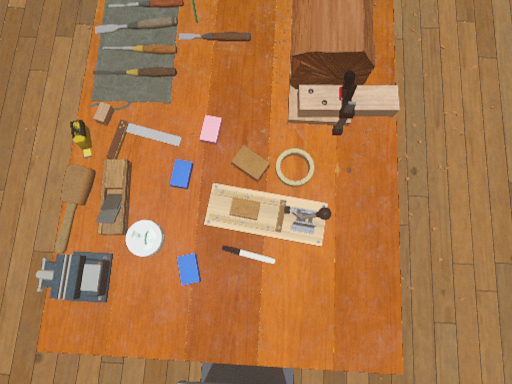

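View pics/side0.png

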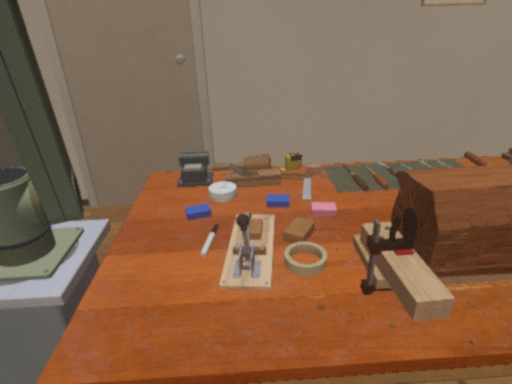

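The top view shows jig +x running to the right (roughly world -y). The board spans pixels (210,205) to (325,230), with the ball at (325,213). Candidates for the offcut:
- Plain block in the channel at (244,208), which is my choice.
- Blue blocks at (181,174) and (188,268), pink block at (210,129): excluded by colour.
- Cork sanding block at (250,163): a bystander.
- Small wooden cube at (103,112): wrong shape and place.

Run:
```python
from h import *
Z=np.load("top0.npz");p,d=Z["p"],Z["d"];C=cloud("top",d)
crop=cv2.resize(p[170:260,195:345],None,fx=5,fy=5,interpolation=cv2.INTER_CUBIC);cv2.imwrite("pics/crop.png",crop[...,::-1])
m=np.zeros(d.shape,bool);m[180:248,200:335]=1
hsv=cv2.cvtColor(p,cv2.COLOR_RGB2HSV)
z=C[...,2]
print("bench z",np.median(z[270:300,215:300]))
b=m&(z>0.006)&(z<0.022)
n,l,s,_=cv2.connectedComponentsWithStats(b.astype(np.uint8));i=1+np.argmax(s[1:,4]);B=C[l==i]
r=cv2.minAreaRect((B[:,:2]*1000).astype(np.float32));print("board",r,cv2.boxPoints(r).round(1).tolist(),np.median(B[:,2]))
w=m&(z>0.028)&(z<0.042)&(np.mgrid[:384,:512][1]<268)
W=C[w];print(len(W),np.median(W[:,2]));print("work",cv2.minAreaRect((W[:,:2]*1000).astype(np.float32)))
k=m&(z>0.13);print("knob",k.sum(),C[k].mean(0),C[k].max(0))
S=np.load("side0.npz");C2=cloud("side",S["d"]);z2=C2[...,2]
q=(C2[...,0]>.35)&(C2[...,0]<.7)&(abs(C2[...,1])<.35)
k=q&(z2>.12);print("knob side",k.sum(),C2[k].mean(0),C2[k].max(0))
np.save("b.npy",B)
for name,(x,y,hx,hy) in dict(top=(0,0,0,0)).items():pass
for nm,lo in (("tape",(275,147,317,188)),("sand",(230,143,272,183)),("marker",(220,243,278,266))):
    mm=np.zeros(d.shape,bool);mm[lo[1]:lo[3],lo[0]:lo[2]]=1;mm&=(z>0.007)&(z<.05)
    print(nm,cv2.minAreaRect((C[mm][:,:2]*1000).astype(np.float32)),np.median(z[mm]))
```

```text
bench z 9.17210051001871e-05
board ((557.9659423828125, -29.627044677734375), (300.19403076171875, 110.55972290039062), 82.92227172851562) [[484.6000061035156, -171.8000030517578], [594.2999877929688, -185.39999389648438], [631.2999877929688, 112.5], [521.5999755859375, 126.0999984741211]] 0.012599243779436886
512 0.034001175919379956
work ((566.1607055664062, 24.74818992614746), (70.11990356445312, 45.13135528564453), 81.96643829345703)
knob 220 [ 0.52430335 -0.11758743  0.26856452] [ 0.55710162 -0.01416847  0.93021878]
knob side 219 [ 0.54698404 -0.1473339   0.15214199] [ 0.56384885 -0.06648175  0.17012169]
tape ((681.7459106445312, -96.23970031738281), (97.44999694824219, 96.91877746582031), 28.519939422607422) 0.02378710170065801
sand ((686.5933227539062, 18.594280242919922), (85.76515197753906, 55.68501663208008), 58.188819885253906) 0.028602064018645512
marker ((454.0387268066406, 9.215339660644531), (134.2572479248047, 16.00402069091797), 79.05870819091797) 0.013990850403218902
```

View pics/crop.png

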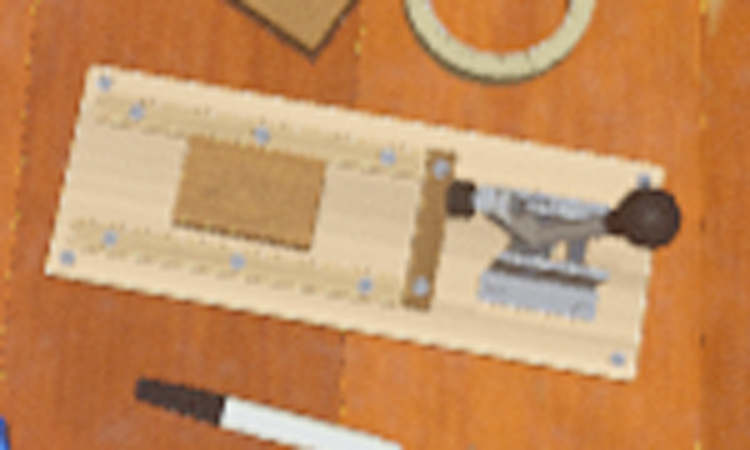

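The crop confirms the choice: a plain brown offcut in the channel at about crop (250,192), clear of the stop at (430,230), with the lever open and its ball at (645,217).

```bash
cat >> h.py <<'E'
JO=np.array([.558,-.0296]);JX=np.array([-.1233,-.9924]);JY=np.array([.9924,-.1233])
def j2w(x,y,z): return np.r_[JO+x*JX+y*JY,z]
def w2j(p): p=np.asarray(p);return np.array([(p[:2]-JO)@JX,(p[:2]-JO)@JY,p[2]])
def toolR():
    from scipy.spatial.transform import Rotation as R
    return R.from_euler("xyz",sense()["tcp_rot"]).as_matrix()
def delta(P): return (toolR().T@(np.asarray(P)-sense()["eef_pos"])*100).round(2)
E
python3 - <<'E'
from h import *
import workcell
print([n for n in dir(workcell) if not n.startswith("__")]); print(globals().get("nose_length"))
print(w2j([.5662,.0247,.034]), delta(j2w(-.116,.001,.239)))
yaw=sense()["tcp_rot"][2]; print("roll",np.degrees(yaw-np.arctan2(-JX[1],-JX[0])))
E
```

```text
['PlanningError', 'camera_model', 'capture', 'nose_length', 'sense', 'sign_off']
0.025
[-0.05489838  0.00144249  0.034     ] [ 5.620e+01 -4.329e+01 -1.000e-02]
roll -60.29527039844787
```

Call:
{"name": "jog_arm", "arguments": {
  "plan": [
    {"x": 1.5,"y": -1.2,"z": 0,"roll": -3,"fingers": 0},
    {"x": 4,"y": -3.1,"z": 0,"roll": -8,"fingers": 0},
    {"x": 7.2,"y": -5.5,"z": 0,"roll": -14,"fingers": 0},
    {"x": 10.4,"y": -8,"z": 0,"roll": -20,"fingers": 0},
    {"x": 13.6,"y": -10.5,"z": 0,"roll": -26,"fingers": 0},
    {"x": 16.8,"y": -12.9,"z": 0,"roll": -32,"fingers": 0},
    {"x": 20,"y": -15.4,"z": 0,"roll": -38,"fingers": 0},
    {"x": 23.2,"y": -17.9,"z": 0,"roll": -44,"fingers": 0},
    {"x": 26.4,"y": -20.3,"z": 0,"roll": -50,"fingers": 0},
    {"x": 29.6,"y": -22.8,"z": 0,"roll": -56,"fingers": 0},
    {"x": 32.8,"y": -25.3,"z": 0,"roll": -60.3,"fingers": 0},
    {"x": 36,"y": -27.7,"z": 0,"roll": -60.3,"fingers": 0},
    {"x": 39.2,"y": -30.2,"z": 0,"roll": -60.3,"fingers": 0},
    {"x": 42.4,"y": -32.7,"z": 0,"roll": -60.3,"fingers": 0},
    {"x": 45.6,"y": -35.1,"z": 0,"roll": -60.3,"fingers": 0},
    {"x": 48.8,"y": -37.6,"z": 0,"roll": -60.3,"fingers": 0},
    {"x": 52,"y": -40.1,"z": 0,"roll": -60.3,"fingers": 0},
    {"x": 54.5,"y": -42,"z": 0,"roll": -60.3,"fingers": 0},
    {"x": 56.2,"y": -43.3,"z": 0,"roll": -60.3,"fingers": 0},
    {"x": 56.2,"y": -43.3,"z": 0,"roll": -60.3,"fingers": 0}
  ]
}}

```text
time: 1.77
eef_pos: [0.575, 0.0888, 0.2379]
tcp_rot: [3.142, -0.001, 1.451]
contact_force: [0.0, -0.3, 0.6]
grip_width: 0.0005
```

Run:
```python
from h import *
s=sense();print(s["time"],w2j(s["eef_pos"]),s["tcp_rot"],s["grip_width"],s["contact_force"])
print(delta(j2w(-.116,.001,.045)), delta(j2w(-.056,.001,.045)),"roll",np.degrees(s["tcp_rot"][2]-np.arctan2(-JX[1],-JX[0])))
```

```text
1.7667 [-0.11959284  0.00227188  0.2379426 ] [ 3.14156666e+00 -1.47993233e-03  1.45115053e+00] 0.0004500757040358192 [ 0.04233519 -0.33515782  0.56581041]
[-0.39 -0.13 19.29] [-6.39 -0.15 19.28] roll 0.22717856790703025
```

Call:
{"name": "jog_arm", "arguments": {
  "plan": [
    {"z": 1.5},
    {"z": 4.0},
    {"z": 7.0},
    {"z": 10.0},
    {"z": 13.0},
    {"z": 15.5},
    {"z": 17.5},
    {"z": 18.6},
    {"z": 19.2},
    {"z": 19.2},
    {"z": 19.2}
  ]
}}

```text
validation failed for argument at $.pl...
```

Run:
```python
from h import *
p,d=capture("top");s=sense();print(s["time"],w2j(s["eef_pos"]),s["tcp_rot"],s["contact_force"])
print(delta(j2w(-.056,.001,.045)))
p2,_=capture("side")
a=cv2.resize(p[165:255,195:345],None,fx=4,fy=4,interpolation=cv2.INTER_CUBIC);b=cv2.resize(p2[190:290,190:340],None,fx=4,fy=4,interpolation=cv2.INTER_CUBIC)[:,:600]
c=np.vstack([a[:240],b[:360]]) ;cv2.imwrite("pics/c1.png",c[...,::-1])
```

```text
1.8167 [-0.11740463  0.00127551  0.23791108] [-3.14020134e+00  4.84283134e-04  1.45034152e+00] [-0.54255959 -0.34597495  0.19194939]
[-6.13 -0.02 19.29]
```

View pics/c1.png

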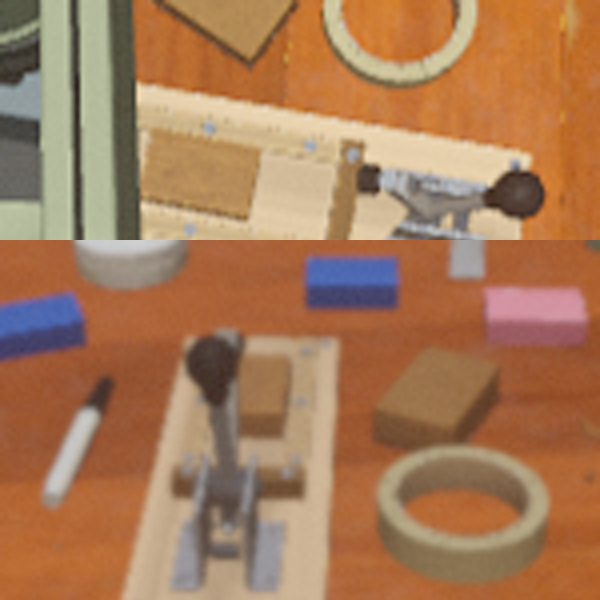

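The move was refused because rows need all the fields. The picture shows the arm hovering off the channel's open end (top left). The offcut at (200,175) is unmoved and the lever is still open.

Call:
{"name": "jog_arm", "arguments": {
  "plan": [
    {"x": 0,"y": 0,"z": 1.5,"roll": 0,"fingers": 0},
    {"x": 0,"y": 0,"z": 4,"roll": 0,"fingers": 0},
    {"x": 0,"y": 0,"z": 7,"roll": 0,"fingers": 0},
    {"x": 0,"y": 0,"z": 10,"roll": 0,"fingers": 0},
    {"x": 0,"y": 0,"z": 13,"roll": 0,"fingers": 0},
    {"x": 0,"y": 0,"z": 15.5,"roll": 0,"fingers": 0},
    {"x": 0,"y": 0,"z": 17.5,"roll": 0,"fingers": 0},
    {"x": 0,"y": 0,"z": 18.6,"roll": 0,"fingers": 0},
    {"x": 0,"y": 0,"z": 19.2,"roll": 0,"fingers": 0},
    {"x": 0,"y": 0,"z": 19.2,"roll": 0,"fingers": 0},
    {"x": 0,"y": 0,"z": 19.2,"roll": 0,"fingers": 0}
  ]
}}

```text
time: 2.78
eef_pos: [0.5739, 0.0847, 0.0478]
tcp_rot: [3.14, -0.0, 1.447]
contact_force: [-0.5, 0.1, 0.1]
grip_width: 0.0004
```

Run:
```python
from h import *
s=sense();print(s["time"],w2j(s["eef_pos"]),s["tcp_rot"],s["contact_force"])
print(delta(j2w(-.056,.001,.045)))
```

```text
2.7833 [-0.11535157  0.00172485  0.04783201] [ 3.14017066e+00 -2.12996211e-04  1.44661249e+00] [-0.46615662  0.0966621   0.14711038]
[-5.93 -0.07  0.28]
```

Call:
{"name": "jog_arm", "arguments": {
  "plan": [
    {"x": -0.4,"y": 0,"z": 0.1,"roll": 0,"fingers": 0},
    {"x": -0.8,"y": 0,"z": 0.2,"roll": 0,"fingers": 0},
    {"x": -1.2,"y": 0,"z": 0.2,"roll": 0,"fingers": 0},
    {"x": -1.5,"y": 0,"z": 0.2,"roll": 0,"fingers": 0},
    {"x": -1.8,"y": 0,"z": 0.2,"roll": 0,"fingers": 0},
    {"x": -2.1,"y": 0,"z": 0.2,"roll": 0,"fingers": 0},
    {"x": -2.4,"y": 0,"z": 0.2,"roll": 0,"fingers": 0},
    {"x": -2.7,"y": 0,"z": 0.2,"roll": 0,"fingers": 0},
    {"x": -3,"y": 0,"z": 0.2,"roll": 0,"fingers": 0},
    {"x": -3.3,"y": 0,"z": 0.2,"roll": 0,"fingers": 0},
    {"x": -3.6,"y": 0,"z": 0.2,"roll": 0,"fingers": 0},
    {"x": -3.9,"y": 0,"z": 0.2,"roll": 0,"fingers": 0},
    {"x": -4.2,"y": 0,"z": 0.2,"roll": 0,"fingers": 0},
    {"x": -4.5,"y": 0,"z": 0.2,"roll": 0,"fingers": 0},
    {"x": -4.8,"y": 0,"z": 0.2,"roll": 0,"fingers": 0},
    {"x": -5,"y": 0,"z": 0.2,"roll": 0,"fingers": 0},
    {"x": -5.2,"y": 0,"z": 0.2,"roll": 0,"fingers": 0},
    {"x": -5.3,"y": 0,"z": 0.2,"roll": 0,"fingers": 0},
    {"x": -5.4,"y": 0,"z": 0.2,"roll": 0,"fingers": 0},
    {"x": -5.4,"y": 0,"z": 0.2,"roll": 0,"fingers": 0}
  ]
}}

```text
time: 4.45
eef_pos: [0.5667, 0.0313, 0.0449]
tcp_rot: [-3.142, 0.0, 1.447]
contact_force: [0.5, -0.6, -0.3]
grip_width: 0.0005
```

Call:
{"name": "jog_arm", "arguments": {
  "plan": [
    {"x": -0.1,"y": 0,"z": 0,"roll": 0,"fingers": 0},
    {"x": -0.2,"y": 0,"z": 0,"roll": 0,"fingers": 0},
    {"x": -0.3,"y": 0,"z": 0,"roll": 0,"fingers": 0},
    {"x": -0.3,"y": 0,"z": 0,"roll": 0,"fingers": 0}
  ]
}}

```text
time: 4.78
eef_pos: [0.5663, 0.0284, 0.0449]
tcp_rot: [3.142, 0.0, 1.447]
contact_force: [-0.0, -0.0, -0.2]
grip_width: 0.0005
```

```bash
cat > st.py <<'E'
from h import *
s=sense();print(s["time"],w2j(s["eef_pos"]),s["contact_force"], "Fjx",s["contact_force"][:2]@JX)
p2,d=capture("side");C=cloud("side",d);J=np.stack([(C[...,:2]-JO)@JX,(C[...,:2]-JO)@JY,C[...,2]],-1)
w=(abs(J[...,2]-.034)<.004)&(abs(J[...,1])<.03)&(J[...,0]<.028)&(J[...,0]>-.1)
if w.any(): print("work top jx",np.percentile(J[w][:,0],[0,2,50,98,100]).round(4),w.sum())
E
python3 st.py
```

```text
4.7833 [-0.05854771  0.00113196  0.04494825] [-0.02344366 -0.01482707 -0.2284226 ] Fjx 0.017604991642254327
work top jx [-0.0677 -0.0433 -0.0061  0.0269  0.0279] 193
```

Call:
{"name": "jog_arm", "arguments": {
  "plan": [
    {"x": -0.1,"y": 0,"z": 0,"roll": 0,"fingers": 0},
    {"x": -0.2,"y": 0,"z": 0,"roll": 0,"fingers": 0},
    {"x": -0.3,"y": 0,"z": 0,"roll": 0,"fingers": 0},
    {"x": -0.3,"y": 0,"z": 0,"roll": 0,"fingers": 0}
  ]
}}

```text
time: 5.17
eef_pos: [0.5663, 0.0274, 0.0451]
tcp_rot: [3.141, -0.004, 1.445]
contact_force: [1.0, 7.9, -0.4]
grip_width: 0.0005
```

```bash
python3 st.py
```

```text
5.1667 [-0.05756808  0.00125772  0.0451484 ] [ 0.9922369   7.91737873 -0.38824375] Fjx -7.979549462460173
work top jx [-0.0623 -0.0419 -0.0046  0.0274  0.028 ] 190
```

8 N of reaction with no further motion means the offcut is butted against the stop. Next I back off, rise, and go over to the lever's far side.

Call:
{"name": "jog_arm", "arguments": {
  "plan": [
    {"x": 0.3,"y": 0,"z": 0,"roll": 0,"fingers": 0},
    {"x": 0.8,"y": 0,"z": 0,"roll": 0,"fingers": 0},
    {"x": 1.3,"y": 0,"z": 0,"roll": 0,"fingers": 0},
    {"x": 1.5,"y": 0,"z": -1,"roll": 0,"fingers": 0},
    {"x": 1.5,"y": 0,"z": -3.5,"roll": 0,"fingers": 0},
    {"x": 1.5,"y": 0,"z": -7,"roll": 0,"fingers": 0},
    {"x": 1.5,"y": 0,"z": -10.5,"roll": 0,"fingers": 0},
    {"x": 1.5,"y": 0,"z": -14,"roll": 0,"fingers": 0},
    {"x": 1.5,"y": 0,"z": -17,"roll": 0,"fingers": 0},
    {"x": 1.5,"y": 0,"z": -18.8,"roll": 0,"fingers": 0},
    {"x": 1.5,"y": 0,"z": -19.5,"roll": 0,"fingers": 0},
    {"x": 1.5,"y": 0,"z": -19.5,"roll": 0,"fingers": 0}
  ]
}}

```text
time: 6.22
eef_pos: [0.5686, 0.0404, 0.2422]
tcp_rot: [3.137, -0.0, 1.447]
contact_force: [-0.4, 0.3, -0.6]
grip_width: 0.0005
```

```bash
cat > chk.py <<'E'
from h import *
import sys
s=sense();print(s["time"],"jig",w2j(s["eef_pos"]).round(4),s["tcp_rot"].round(4),s["contact_force"].round(2))
p,d=capture("top");p2,d2=capture("side");n=sys.argv[1]
a=cv2.resize(p[165:260,195:345],None,fx=4,fy=4,interpolation=cv2.INTER_CUBIC);b=cv2.resize(p2[200:290,190:340],None,fx=4,fy=4,interpolation=cv2.INTER_CUBIC)
cv2.imwrite(f"pics/{n}.png",np.vstack([a,b])[:600,:,::-1])
C=cloud("top",d);J=np.stack([(C[...,:2]-JO)@JX,(C[...,:2]-JO)@JY,C[...,2]],-1)
w=(abs(J[...,2]-.034)<.004)&(abs(J[...,1])<.03)&(J[...,0]<.029)&(J[...,0]>-.1)
if w.any(): print("work",w.sum(),J[w].mean(0).round(4),cv2.minAreaRect((J[w][:,:2]*1000).astype(np.float32)))
C=cloud("side",d2);J=np.stack([(C[...,:2]-JO)@JX,(C[...,:2]-JO)@JY,C[...,2]],-1)
k=(abs(J[...,1])<.03)&(abs(J[...,0])<.16)&(J[...,2]>.09)&(p2.max(-1)<90)
if k.any(): print("dark/knob",k.sum(),np.median(J[k],0).round(4),J[k].max(0).round(4))
E
python3 chk.py c2; python3 -c "
from h import *
print(delta(j2w(.172,.0,.24)))"
```

```text
6.2167 jig [-0.0708  0.0019  0.2422] [ 3.1372e+00 -5.0000e-04  1.4473e+00] [-0.37  0.31 -0.61]
work 164 [0.0166 0.0017 0.0339] ((-5.210605621337891, 1.044412612915039), (44.94969177246094, 68.4777603149414), 89.50016021728516)
dark/knob 2857 [-0.0423  0.0019  0.3999] [0.1366 0.03   0.5483]
[-24.26  -0.05  -0.09]
```

View pics/c2.png

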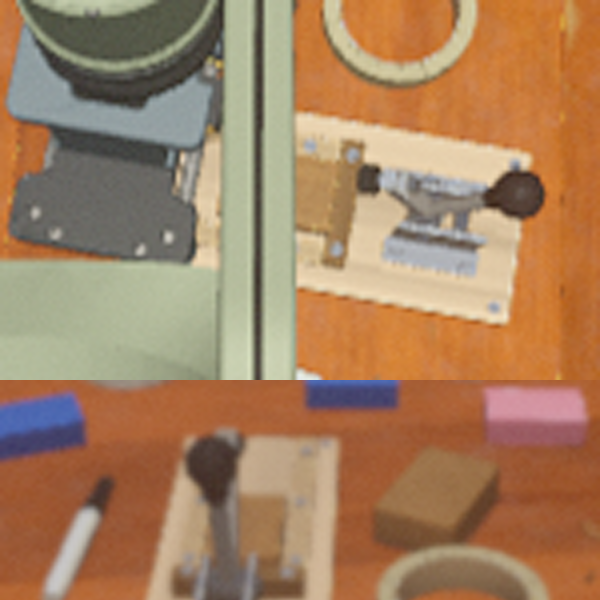

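The picture shows the offcut butted against the stop at top-crop (330,190). It measures jig x = -5 mm, its seated position. The ball at (515,193) is still open.

Call:
{"name": "jog_arm", "arguments": {
  "plan": [
    {"x": -1,"y": 0,"z": 0,"roll": 0,"fingers": 0},
    {"x": -3,"y": 0,"z": 0,"roll": 0,"fingers": 0},
    {"x": -6,"y": 0,"z": 0,"roll": 0,"fingers": 0},
    {"x": -9,"y": 0,"z": 0,"roll": 0,"fingers": 0},
    {"x": -12,"y": 0,"z": 0,"roll": 0,"fingers": 0},
    {"x": -15,"y": 0,"z": 0,"roll": 0,"fingers": 0},
    {"x": -18,"y": 0,"z": 0,"roll": 0,"fingers": 0},
    {"x": -21,"y": 0,"z": 0,"roll": 0,"fingers": 0},
    {"x": -23.3,"y": 0,"z": 0,"roll": 0,"fingers": 0},
    {"x": -24.4,"y": 0,"z": 0,"roll": 0,"fingers": 0},
    {"x": -24.4,"y": 0,"z": 0,"roll": 0,"fingers": 0},
    {"x": -24.4,"y": 0,"z": 0.5,"roll": 0,"fingers": 0},
    {"x": -24.4,"y": 0,"z": 2,"roll": 0,"fingers": 0},
    {"x": -24.4,"y": 0,"z": 4,"roll": 0,"fingers": 0},
    {"x": -24.4,"y": 0,"z": 6,"roll": 0,"fingers": 0},
    {"x": -24.4,"y": 0,"z": 7,"roll": 0,"fingers": 0},
    {"x": -24.4,"y": 0,"z": 7.4,"roll": 0,"fingers": 0},
    {"x": -24.4,"y": 0,"z": 7.4,"roll": 0,"fingers": 0},
    {"x": -24.4,"y": 0,"z": 7.4,"roll": 0,"fingers": 0}
  ]
}}

```text
time: 7.9
eef_pos: [0.5384, -0.2013, 0.1666]
tcp_rot: [3.141, 0.0, 1.448]
contact_force: [-0.2, 0.1, 0.2]
grip_width: 0.0004
```

```bash
python3 chk.py c3
```

```text
7.9 jig [0.1728 0.0017 0.1666] [3.1405e+00 2.0000e-04 1.4480e+00] [-0.15  0.13  0.22]
work 500 [-0.0054  0.0005  0.034 ] ((-5.48762321472168, 0.8184566497802734), (45.31824493408203, 68.84075164794922), 89.85150146484375)
dark/knob 121 [0.1539 0.0176 0.264 ] [0.1599 0.03   0.4464]
```

View pics/c3.png

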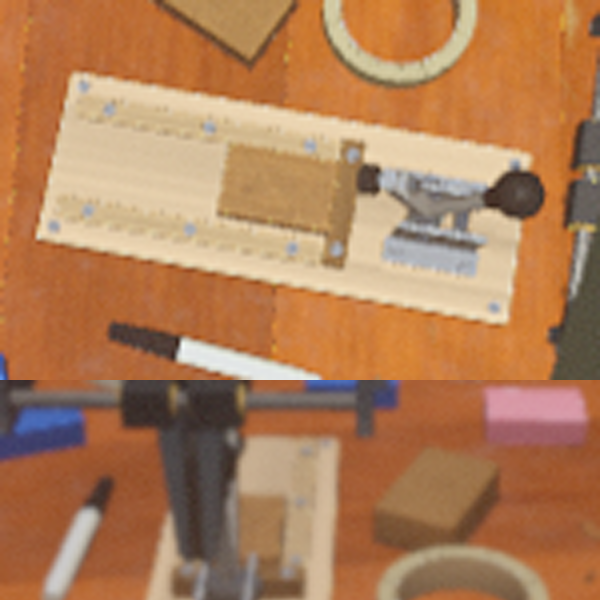

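The offcut is seated at top-crop (280,190). The closed fingertips are just beyond the ball (518,193) on its +x side, in line with it. Now I push.

Call:
{"name": "jog_arm", "arguments": {
  "plan": [
    {"x": -0.6,"y": 0.15,"z": 0,"roll": 0,"fingers": 0},
    {"x": -1.2,"y": 0.15,"z": 0,"roll": 0,"fingers": 0},
    {"x": -1.7,"y": 0.15,"z": 0,"roll": 0,"fingers": 0},
    {"x": -2.2,"y": 0.15,"z": 0,"roll": 0,"fingers": 0},
    {"x": -2.7,"y": 0.15,"z": 0,"roll": 0,"fingers": 0},
    {"x": -3.2,"y": 0.15,"z": 0,"roll": 0,"fingers": 0},
    {"x": -3.7,"y": 0.15,"z": 0,"roll": 0,"fingers": 0},
    {"x": -4.2,"y": 0.15,"z": 0,"roll": 0,"fingers": 0},
    {"x": -4.7,"y": 0.15,"z": 0,"roll": 0,"fingers": 0},
    {"x": -5.2,"y": 0.15,"z": 0,"roll": 0,"fingers": 0}
  ]
}}

```text
time: 8.83
eef_pos: [0.5328, -0.254, 0.1659]
tcp_rot: [-3.142, 0.0, 1.447]
contact_force: [-0.7, 0.1, 0.3]
grip_width: 0.0004
```

```bash
python3 chk.py c4
```

```text
8.8333 jig [0.2258 0.0026 0.1659] [-3.1416e+00  1.0000e-04  1.4472e+00] [-0.65  0.08  0.25]
work 499 [-0.0056  0.0006  0.0339] ((-5.417051315307617, 0.784912109375), (44.99409866333008, 68.81140899658203), 89.70146179199219)
dark/knob 5 [0.1108 0.0022 0.1161] [0.1189 0.0058 0.1311]
```

I got the direction wrong: tool +x points towards the channel here, so that move backed away in free space and touched nothing. Now I push with +x.

Call:
{"name": "jog_arm", "arguments": {
  "plan": [
    {"x": 1,"y": -0.25,"z": 0,"roll": 0,"fingers": 0},
    {"x": 2.5,"y": -0.25,"z": 0,"roll": 0,"fingers": 0},
    {"x": 4,"y": -0.25,"z": 0,"roll": 0,"fingers": 0},
    {"x": 5.2,"y": -0.25,"z": 0,"roll": 0,"fingers": 0},
    {"x": 6,"y": -0.25,"z": 0,"roll": 0,"fingers": 0},
    {"x": 6.6,"y": -0.25,"z": 0,"roll": 0,"fingers": 0},
    {"x": 7.1,"y": -0.25,"z": 0,"roll": 0,"fingers": 0},
    {"x": 7.6,"y": -0.25,"z": 0,"roll": 0,"fingers": 0},
    {"x": 8.1,"y": -0.25,"z": 0,"roll": 0,"fingers": 0},
    {"x": 8.6,"y": -0.25,"z": 0,"roll": 0,"fingers": 0},
    {"x": 9.1,"y": -0.25,"z": 0,"roll": 0,"fingers": 0},
    {"x": 9.6,"y": -0.25,"z": 0,"roll": 0,"fingers": 0}
  ]
}}

```text
time: 9.93
eef_pos: [0.5434, -0.1598, 0.1673]
tcp_rot: [3.138, 0.004, 1.447]
contact_force: [0.3, -4.7, 3.9]
grip_width: 0.0002
```

```bash
python3 chk.py c5
```

```text
9.9333 jig [0.1311 0.0015 0.1673] [3.1375 0.0041 1.4472] [ 0.28 -4.66  3.92]
work 493 [-0.0059  0.0003  0.034 ] ((-5.407726287841797, 0.8347644805908203), (45.22219467163086, 68.66728210449219), 89.93506622314453)
dark/knob 2210 [0.1509 0.0028 0.2932] [0.16   0.0299 0.4563]
```

View pics/c5.png

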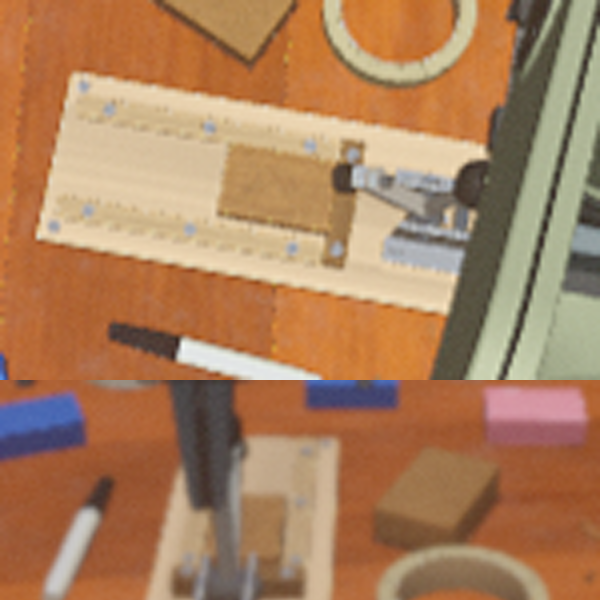

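The ball is swinging over, now at about (475,185). The pad has come over the stop at (345,178), with about 5 N on the fingers. I keep going past the balance point.

Call:
{"name": "jog_arm", "arguments": {
  "plan": [
    {"x": 0.5,"y": 0,"z": 0,"roll": 0,"fingers": 0},
    {"x": 1,"y": 0,"z": 0,"roll": 0,"fingers": 0},
    {"x": 1.5,"y": 0,"z": 0,"roll": 0,"fingers": 0},
    {"x": 2,"y": 0,"z": 0,"roll": 0,"fingers": 0},
    {"x": 2.5,"y": 0,"z": 0,"roll": 0,"fingers": 0},
    {"x": 3,"y": 0,"z": 0,"roll": 0,"fingers": 0},
    {"x": 3.5,"y": 0,"z": 0,"roll": 0,"fingers": 0},
    {"x": 4,"y": 0,"z": 0,"roll": 0,"fingers": 0},
    {"x": 4.5,"y": 0,"z": 0,"roll": 0,"fingers": 0},
    {"x": 5,"y": 0,"z": 0,"roll": 0,"fingers": 0},
    {"x": 5.4,"y": 0,"z": 0,"roll": 0,"fingers": 0},
    {"x": 5.4,"y": 0,"z": 0,"roll": 0,"fingers": 0},
    {"x": 5.4,"y": 0,"z": 0,"roll": 0,"fingers": 0},
    {"x": 5.4,"y": 0,"z": 0,"roll": 0,"fingers": 0}
  ]
}}

```text
time: 11.2
eef_pos: [0.5488, -0.1044, 0.1659]
tcp_rot: [-3.141, 0.0, 1.447]
contact_force: [0.1, 0.8, -0.7]
grip_width: 0.0008
```

```bash
python3 chk.py c6
```

```text
11.2 jig [7.530e-02 1.000e-04 1.659e-01] [-3.1415e+00  1.0000e-04  1.4473e+00] [ 0.05  0.75 -0.66]
work 305 [-0.0156 -0.0038  0.0341] ((-8.01988410949707, 0.9192237854003906), (45.26323699951172, 63.636993408203125), 89.71479034423828)
dark/knob 4174 [ 1.069e-01 -1.000e-04  3.618e-01] [0.1375 0.03   0.5249]
```

View pics/c6.png

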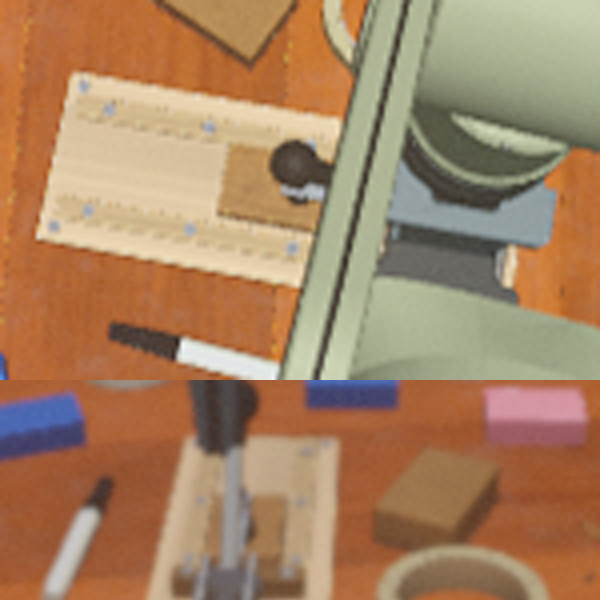

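The lever snapped over: the ball is at top-crop (297,165), above the offcut, and the fingers carry no load. Now I retreat back and up, then clear.

Call:
{"name": "jog_arm", "arguments": {
  "plan": [
    {"x": -0.6,"y": 0,"z": 0,"roll": 0,"fingers": 0},
    {"x": -1.5,"y": 0,"z": -0.5,"roll": 0,"fingers": 0},
    {"x": -2,"y": 0,"z": -2,"roll": 0,"fingers": 0},
    {"x": -2.5,"y": 0,"z": -4,"roll": 0,"fingers": 0},
    {"x": -4,"y": 0,"z": -6,"roll": 0,"fingers": 0},
    {"x": -6.5,"y": 0,"z": -8,"roll": 0,"fingers": 0},
    {"x": -9.5,"y": 0,"z": -9,"roll": 0,"fingers": 0},
    {"x": -12.5,"y": 0,"z": -9,"roll": 0,"fingers": 0},
    {"x": -15.5,"y": 0,"z": -9,"roll": 0,"fingers": 0},
    {"x": -18.5,"y": 0,"z": -9,"roll": 0,"fingers": 0},
    {"x": -21,"y": 0,"z": -9,"roll": 0,"fingers": 0},
    {"x": -23,"y": 0,"z": -9,"roll": 0,"fingers": 0},
    {"x": -24,"y": 0,"z": -9,"roll": 0,"fingers": 0},
    {"x": -24,"y": 0,"z": -9,"roll": 0,"fingers": 0},
    {"x": -24,"y": 0,"z": -9,"roll": 0,"fingers": 0}
  ]
}}

```text
time: 12.55
eef_pos: [0.519, -0.3426, 0.2559]
tcp_rot: [-3.141, -0.001, 1.446]
contact_force: [1.4, -0.0, 0.6]
grip_width: 0.0002
```

```bash
python3 chk.py c7
python3 - <<'E'
from h import *
p,d=capture("top");C=cloud("top",d);z=C[...,2]
for nm,lo in (("tape",(275,147,317,188)),("sand",(230,143,272,183)),("marker",(220,243,278,266))):
    mm=np.zeros(d.shape,bool);mm[lo[1]:lo[3],lo[0]:lo[2]]=1;mm&=(z>0.007)&(z<.05)
    print(nm,cv2.minAreaRect((C[mm][:,:2]*1000).astype(np.float32)))
J=np.stack([(C[...,:2]-JO)@JX,(C[...,:2]-JO)@JY,z],-1)
k=(abs(J[...,1])<.03)&(abs(J[...,0])<.05)&(z>.1);print("knob",k.sum(),J[k].mean(0).round(4),J[k].max(0).round(4))
E
```

```text
12.55 jig [ 3.155e-01 -1.000e-04  2.559e-01] [-3.1414e+00 -8.0000e-04  1.4461e+00] [ 1.42 -0.04  0.63]
work 324 [-0.0131 -0.0041  0.0339] ((-5.4732818603515625, 0.9374465942382812), (68.66078186035156, 44.6490478515625), 0.4585011899471283)
dark/knob 110 [0.0117 0.0031 0.1288] [0.0266 0.0131 0.1385]
tape ((681.97412109375, -96.45248413085938), (97.31597900390625, 97.20675659179688), 74.87279510498047)
sand ((686.69287109375, 18.356204986572266), (84.87257385253906, 55.89885330200195), 57.43368148803711)
marker ((454.0780334472656, 9.258560180664062), (134.26316833496094, 16.149044036865234), 79.10576629638672)
knob 167 [ 0.0085 -0.0014  0.1277] [0.0359 0.0128 0.1406]
```

View pics/c7.png

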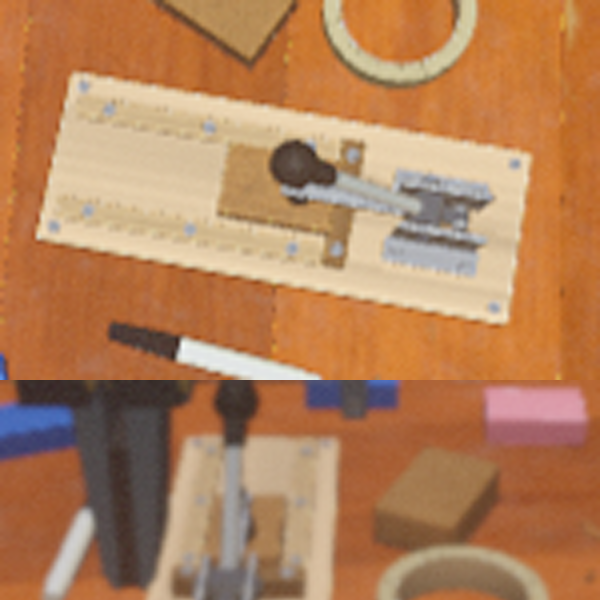

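The lever is shut with its ball at (297,165), the pad is on the offcut, and the offcut still butts against the stop. The bystanders have not moved and the gripper is well clear, so I hand in.

```bash
python3 -c "
from workcell import *
print(sign_off(), sense()['time'])"
```

```text
the job is handed in; nothing more can be done
the job is handed in; nothing more can be done
```

The offcut is pushed up against the stop, and the clamp is snapped shut on it. I handed the job in just after 12.6 s on the robot's clock, against the 51 s limit.

- **Offcut:** I pushed it along the channel with the closed fingertips until about 8 N built up at the stop. Its centre then measured jig x = -5.5 mm, against -5 mm nominal. It read the same after clamping.
- **Clamp:** I pushed the ball from its far side past the balance point, and the lever snapped over by itself. The visible part of the ball's surface centres at about x = 9 mm, z = 128 mm in the jig's frame. That fits the shut position (2 mm, 125 mm), and the picture shows the pad on the offcut. I could not read the lever angle directly.
- **Bystanders and gripper:** The tape, sanding block and marker all measured within 0.3 mm of where they started. The gripper finished about 19 cm beyond the clamp in jig x and clear of everything. The wrist sensor read about 1.5 N there, in free space, which I take as motion noise.

Two things went wrong on the way, neither touching anything. One move call was refused because its rows lacked fields. One lever approach went 5 cm the wrong way, because I got the tool x direction wrong, and I corrected it on the next move.

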